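Free the shredder's cutters with the splined release key

TASK

The paper shredder is jammed: draw the red flat-handled key up out of its slotted stand, turn it until the four splines of its stem mesh with the cross-shaped socket in the shredder's brass hub, and push it fully home against the spring inside. Finish while still holding the key pressed fully home: the cutters are free only while it is held down. Leave the grey key, the white card box and the eraser beside the work where they are.

Things in the scene. Friction and masses are not known exactly. Their poses are not given: they have to be found in the camera images.
- red_key: Key with a red handle, 70 g, upright in either slot of the stand. Origin: centre of the stem's lower end, z up. Steel stem z 0-26 mm: cross of 4 equal splines along x and y, 26 mm tip to tip, 7 mm thick, slimmer in the lowest 4 mm. Flat handle z 26 (shoulder) to 86 mm, 8 mm thick along x (pinch across this), 46 mm wide along y; z 44-86 mm stick out above the stand.
- grey_key: Second key, same size, origin and axes, but with a grey handle and a plain round stem; stands in the other slot. It must stay there.
- key_stand: Fixed wooden stand, 44 (x) by 150 (y) by 50 mm high; origin: centre of its underside. Two slots at y = +40 and -40 mm, each 49 mm along y, 11 mm along x, 18 mm deep, widened in the middle to a 29 mm square well for the stem. A seated key has its origin 6 mm above the stand's underside and the stand's x and y directions; lift it 44 mm or more to be clear.
- shredder: Fixed black desktop paper shredder, 150 mm (x) by 180 mm (y); origin: centre of its underside. Its far half (x +5 to +75 mm) is 106 mm high, with the paper slot; the near half is a deck 66 mm high that carries the brass release hub at x = -35 mm, y = 0.
- socket (a point): Centre of the socket mouth in the level top face (98 mm up) of the round 54 mm release hub. x, y: along the arms of the cross-shaped opening, z up. Opening 30 mm tip to tip, arms 10 mm wide, 30 mm deep. The key fits in any of 4 quarter turns, within about 6 degrees. The hub starts up to 35 degrees off the shredder's axes and turns stiffly (0.4 N m). Home: shoulder on this face.
- plunger (a joint): Steel spring plunger in the socket. 0: up, its top 14 mm below the mouth; grows (m) as pressed down, 0.012 with the key home. Its spring pushes back with 4 N at first, 9 N at home, and lifts the key again if let go.
- card_box: Small closed white card box, 55x70x40 mm, loose on the table behind the stand; origin: centre of its underside. Leave it.
- eraser: Eraser in a blue sleeve, 23x48x13 mm, loose on the table between the stand and the shredder; origin: centre of its underside. Leave it.
Things that resemble listed ones, but are neither listed nor needed, are in the scene too. What is shaped like the red_key but black or blue is not meant.

How it is judged (in metres and radians):
On the way, in this order (a step that is already met when the one before it is completed fails the run):
1. The red key is drawn up clear of the stand, upright (z of red_key in the frame of key_stand above 0.052 m and angle between red_key's own z axis and vertical below 0.35 rad), for 0.1 s.
2. The splines have meshed: the stem is more than 6 mm down in the socket (z of red_key in the frame of socket below -0.006 m and horizontal distance between red_key and socket below 0.005 m and (angle between the x axis of red_key and the x axis of socket, either way round below 0.2 rad or angle between the x axis of red_key and the y axis of socket, either way round below 0.2 rad)), for 0.1 s.
At the end, for the whole second after the job is handed in: The red key stands upright in the socket with its splines meshed, its shoulder within 3 mm of the hub face, the plunger pressed down at least 9 of its 12 mm by the key (3 N or more), the gripper still on the key, all still; the grey key has not moved 20 mm, nor the white card box or eraser 30 mm (z of red_key in the frame of socket below -0.023 m and horizontal distance between red_key and socket below 0.005 m and angle between red_key's own z axis and vertical below 0.12 rad and (angle between the x axis of red_key and the x axis of socket, either way round below 0.2 rad or angle between the x axis of red_key and the y axis of socket, either way round below 0.2 rad) and value of joint plunger above 0.009 m and contact force between red_key and plunger above 3 N and contact force between the fingers and red_key above 2 N and linear speed of red_key below 0.02 m/s and distance of each of card_box, eraser from where it was at the start of the episode below 0.03 m and distance of grey_key from where it was at the start of the episode below 0.02 m); the arm keeps its last pose, push and grip.
It fails at once if The grey key is moved 20 mm or more (distance of grey_key from where it was at the start of the episode above 0.02 m).
It fails at once if The white card box or the eraser is moved 30 mm or more (distance of any of card_box, eraser from where it was at the start of the episode above 0.03 m).
It also fails if it takes over 45 s, if anything falls off the work surface, if the arm or the gripper's body presses on something with over 40 N, if the wrist force passes 120 N, or if a joint passes its speed limit or range.

ROBOT

A 7-joint arm with a two-finger parallel gripper is mounted at the origin on a cart in front of the work surface, level with it; the furniture and walls round the work are solid. World frame = base frame: x ahead of the robot, y to its left, z up, the work surface at z = 0. Lengths are in mm, angles in rad, forces in N, time in s.
With the tool pointing down it reaches from about 425 to 1025 mm from the base axis. Payload 3.6 kg.
Tool frame: the origin (TCP) lies midway between the tips of the shut fingers; the grasp point (between the pads) lies 19 mm behind it; z points along the fingers, y is the line along which they close (so a half turn about z gives the same grasp; the last joint's range is limited). The gripper opens to 85 mm and grips with 20 to 120 N. Pads are 22 mm wide; open, the fingers measure 114 mm over their backs; the gripper's body (76 mm by 85 mm) begins 54 mm behind the grasp point. The pads swing forward as they close: fully open they stand 13 mm farther back than shut.
Start: joints at [-1.335, 0.591, 0.048, 1.609, -0.033, 0.943, -0.034], TCP at [234.789, 685.933, 231.302] pointing down, gripper open.
Joint ranges: [-2.69, 2.69], [-0.47, 2.24], [-1.27, 1.36], [0.19, 2.51], [-1.53, 4.68], [0.08, 2.07], [-3.09, 3.09]. Speed limits (rad/s): [2.57, 2.57, 3.14, 3.14, 3.14, 3.14, 3.14].

INTERFACE

Orientations are given as a unit quaternion [x, y, z, w].
In Python, from rig import arm gives the robot as it stands.
- The arm moves only by the shell command python3 -m jog 'ROWS' [OPENING]. ROWS is a JSON object whose one key "targets" holds a list that holds one entry, the list of rows, each a list of 4 numbers: the shift along the tool's x, y, z in m, then the turn about the tool's z in degrees. A call has exactly 5 rows; each row shifts and turns the commanded pose from where the row before left it, along the tool's axes as they then stand; what a row does not reach is not made up. A row lasts 1/10 s, in which the tool goes at most 50 mm and 8.59 degrees, less where a joint would pass 70% of its speed; a pose out of reach is approached as far as the arm can. A call is refused whole if a number of a shift passes 0.05 or a number of a turn 8.59, either way. A call with a gripper value outside its range is refused whole. OPENING is the closure, from -1 (fully open) to 1 (shut), set as the call begins (- or left out, the last holds). The fingers move at their own pace and stop on an object; the grip force is fixed at half the most. Time passes only in rows, so rows that do not move let the fingers close, or fill a call up. It gives the time, the measured TCP pose, the force, the opening and the grip force at its end, in the units of the state.
- arm.state(): the state, without advancing time (a new reading comes with each control period).
- arm.read_camera(name): name is "scene" or "top" or "wrist"; returns the picture (384x512x3 uint8, blue, green, red); there is no depth.
- arm.camera_model(name): a dict with "camera_matrix" (3x3 intrinsics, pixels), "rvec" (rotation vector, rad) and "tvec" (3), from world to camera coordinates, as OpenCV has them. Camera axes: x right, y down, z forward; pixel columns grow to the right and rows downward; lengths in mm; the calibration is good to about 2 mm. The wrist camera is an equidistant fisheye: a pixel r from the principal point sees the ray r / f radians off the axis. A picture is of the moment at which its call begins: read the wrist's pose just before it. camera_model takes no time and is no camera call; for the wrist camera it gives the pose at the moment of the call.
- arm.close_job(): hands the job in; it is judged then, once.
The state is a dict: "time": time; "joints": joint angles; "joint_velocities": joint speeds; "joint_torque": joint torques, N m; "position": TCP position; "ee_rot": TCP orientation; "ft_force": force on the tool from outside, world axes, zero at the start; "ft_torque": the same for the moment, N m; "opening": finger opening in mm; "finger_force": force on a finger pad.
Only numpy, scipy, OpenCV 4.12 (cv2) and the standard library are available. Lean on these libraries where they do the work, as an engineer would, in place of code of your own. Each camera call takes 0.05 s, during which the arm holds its last target. There are 200 camera calls.

## Working session

There is one attempt and no reset: what is moved stays moved. The work goes in short steps, Python scripts to look and compute and a shell command to move; the robot and the scene stay as the last step left them, time stands still between calls to the robot, and variables do not carry over. Pictures are saved under pics/ and viewed, at most 10 in all, crops included, and the job is handed in when it is done.

```bash
mkdir -p pics; ls
python3 - <<'E'
from rig import arm
import cv2, numpy as np
a=arm.read_camera("scene");b=arm.read_camera("top")
cv2.imwrite("pics/s0.png",a);cv2.imwrite("pics/t0.png",b)
s=arm.state();print(s["time"],s["position"],s["ee_rot"],s["opening"])
for n in("scene","top","wrist"):print(n,arm.camera_model(n))
E
```

```text
pics
0.1 [234.53357373 685.20070054 230.23318377] [ 1.64109032e-01  9.86441643e-01 -1.04649559e-03 -1.21555293e-04] 85.24281527678612
scene {'camera_matrix': array([[489.7928147 ,   0.        , 259.63694772],
       [  0.        , 489.7928147 , 191.18988234],
       [  0.        ,   0.        ,   1.        ]]), 'rvec': array([ 2.21811035, -1.17889603,  0.43800009]), 'tvec': array([-341.02191701,  403.49047426,  934.10726639])}
top {'camera_matrix': array([[477.51583258,   0.        , 253.71132063],
       [  0.        , 477.51583258, 186.63166173],
       [  0.        ,   0.        ,   1.        ]]), 'rvec': array([ 2.20984838, -2.15297605,  0.0579423 ]), 'tvec': array([ -30.41277144,  536.70183191, 1480.16902711])}
wrist {'camera_matrix': array([[297.31863964,   0.        , 256.34665298],
       [  0.        , 297.31863964, 190.30230005],
       [  0.        ,   0.        ,   1.        ]]), 'rvec': array([-2.37278558, -1.69372293, -0.22399052]), 'tvec': array([-724.39428226,  -33.21077446,  378.07798673])}
```

View pics/s0.png

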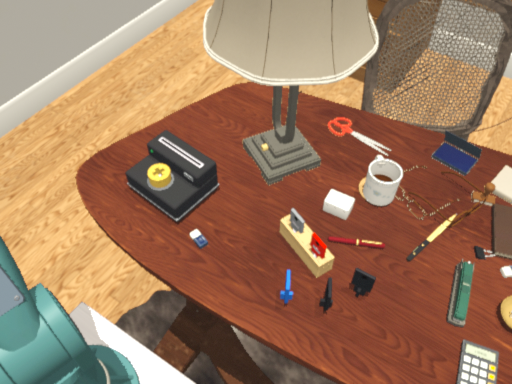

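View pics/t0.png

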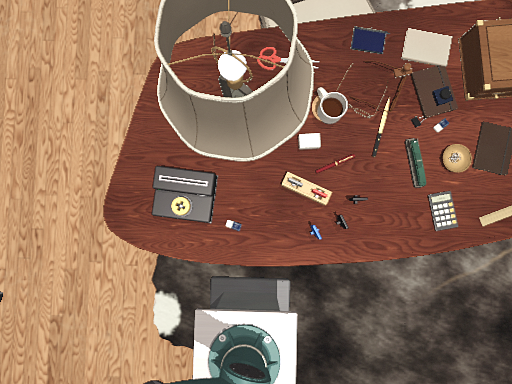

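Scene view: the stand is at about (306,245), with the red key at (318,245) and the grey key at (297,220). The hub is at (159,175), the box at (339,204) and the eraser at (198,238). The black key-like piece at (327,295) and the blue one at (287,288) lie on the table. The red one upright in the stand fits the description, and a crop will confirm it.

Run:
```python
import cv2, numpy as np
s=cv2.imread("pics/s0.png");t=cv2.imread("pics/t0.png")
def c(im,x,y,w,h,W,H):return cv2.resize(im[y:y+h,x:x+w],(W,H),interpolation=cv2.INTER_CUBIC)
m=np.vstack([np.hstack([c(s,270,200,80,60,400,300),c(s,120,130,80,60,400,300)]),np.hstack([c(t,270,160,80,60,400,300),c(t,145,160,80,60,400,300)])])
cv2.imwrite("pics/crop.png",m)
```

```text
(no output)
```

View pics/crop.png

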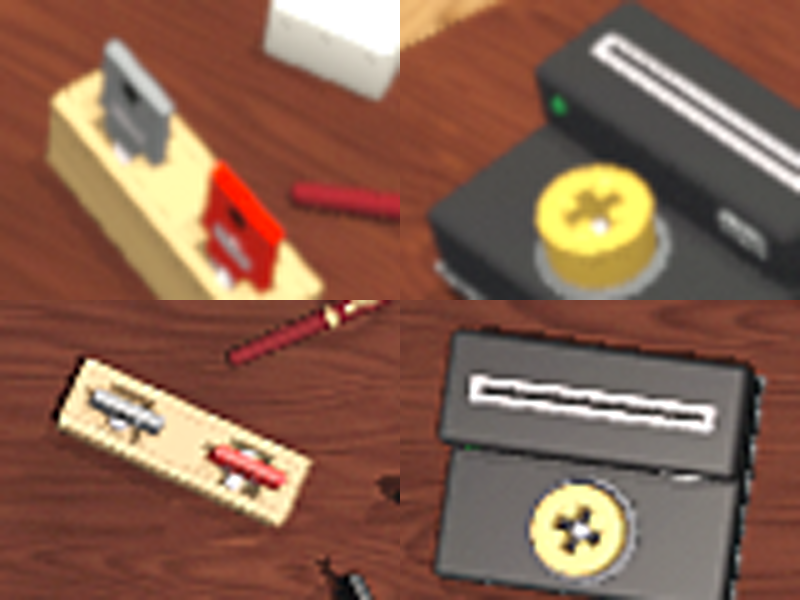

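The crop confirms it: the red flat handle stands upright in the right-hand slot, and the grey one is in the left. The hub cross is visible at top-view pixel (180.6,206).

```bash
cat > h.py <<'E'
from rig import arm
import cv2, numpy as np
from scipy.spatial.transform import Rotation as R
def ray(n,px,m=None):
    m=m or arm.camera_model(n);K=m["camera_matrix"];Rm=cv2.Rodrigues(np.array(m["rvec"]))[0]
    p=(np.array(px,float)-K[:2,2])/K[0,0]
    if n=="wrist":
        r=np.hypot(*p);d=np.array([*(p/r*np.sin(r) if r>1e-9 else p),np.cos(r)])
    else:d=np.array([*p,1.])
    return -Rm.T@np.array(m["tvec"]),Rm.T@d
def at(n,px,z,m=None):
    o,d=ray(n,px,m);return o+d*(z-o[2])/d[2]
def pix(n,P,m=None):
    m=m or arm.camera_model(n);K=m["camera_matrix"];c=cv2.Rodrigues(np.array(m["rvec"]))[0]@np.array(P,float)+np.array(m["tvec"])
    if n=="wrist":
        r=np.hypot(c[0],c[1]);q=c[:2]/r*np.arctan2(r,c[2])
    else:q=c[:2]/c[2]
    return K[0,0]*q+K[:2,2]
E
python3 - <<'E'
from h import *
np.set_printoptions(precision=1,suppress=True)
for p in[(287.6,172),(332.4,192),(327,205),(282,184)]:print("stand",at("top",p,50))
a,b=at("top",(313,190.4),92),at("top",(327,196.4),92);print("key",a,b,(a+b)/2,np.degrees(np.arctan2(*(b-a)[1::-1])))
print("hub",at("top",(180.6,206),98))
# scene view: key top edge (213,165),(283,240) crop
a,b=at("scene",(270+217/5,200+165/5),92),at("scene",(270+281/5,200+238/5),92);print("keyS",a,b,(a+b)/2,np.degrees(np.arctan2(*(b-a)[1::-1])))
print("hubS",at("scene",(120+196/5,130+208/5),98))
s=arm.state();print(R.from_quat(s["ee_rot"]).as_matrix(),s["position"])
m=arm.camera_model("wrist");print("wristcam",ray("wrist",(256,190)))
print("eraser",at("top",(233,225),13),"box",at("top",(310,141),40))
E
```

```text
stand [ 582.9 -119.8   50. ]
stand [ 524.9 -258.    50. ]
stand [ 484.7 -242.2   50. ]
stand [ 545.5 -103.4   50. ]
key [ 525.7 -194.    92. ] [ 508.9 -235.9   92. ] [ 517.3 -215.    92. ] -111.85370861283742
hub [468.9 197.7  98. ]
keyS [ 530.6 -196.5   92. ] [ 513.2 -238.2   92. ] [ 521.9 -217.4   92. ] -112.69540736257152
hubS [472.3 196.8  98. ]
[[-0.9  0.3 -0. ]
 [ 0.3  0.9 -0. ]
 [-0.  -0.  -1. ]] [234.5 685.2 230.2]
wristcam (array([172.1, 707.7, 371.9]), array([ 0.2, -0.1, -1. ]))
eraser [415.6  45.3  13. ] box [ 682.3 -187.7   40. ]
```

```bash
T='[0,0,0,6.2]'
python3 -m jog '{"targets":[[[0,0,0,6.2],[0,0,0,6.2],[0,0,0,6.2],[0,0,0,6.2],[0,0,0,6.2]]]}' -1
python3 -m jog '{"targets":[[[0,0,0,6.2],[0,0,0,6.2],[0,0,0,6.2],[0,0,0,6.2],[0,0,0,6.2]]]}'
python3 -m jog '{"targets":[[[0,0,0,6.2],[0,0,0,6.2],[0,0,0,6.2],[0,0,0,6.2],[0,0,0,6.2]]]}'
python3 -m jog '{"targets":[[[-0.025,0.025,0,0],[-0.025,0.025,0,0],[-0.025,0.025,0,0],[-0.025,0.025,0,0],[-0.025,0.025,0,0]]]}'
python3 -m jog '{"targets":[[[-0.025,0.025,0,0],[-0.025,0.025,0,0],[-0.025,0.025,0,0],[-0.025,0.025,0,0],[-0.025,0.025,0,0]]]}'
python3 - <<'E'
from h import *
np.set_printoptions(precision=3,suppress=True)
s=arm.state();print(s["joints"],R.from_quat(s["ee_rot"]).as_matrix())
for z in(200,300,400):print(at("top",(240,158),z),at("top",(170,125),z))
E
```

```text
time: 0.6
position: [234.6, 685.5, 230.7]
ee_rot: [0.424, 0.906, -0.001, 0.0]
ft_force: [-0.6, 1.1, 0.2]
opening: 85.3
finger_force: 0.0
time: 1.1
position: [234.5, 685.5, 230.6]
ee_rot: [0.65, 0.76, -0.001, 0.0]
ft_force: [-0.3, -0.6, 0.2]
opening: 85.4
finger_force: 0.0
time: 1.6
position: [234.4, 685.6, 230.6]
ee_rot: [0.83, 0.558, -0.001, 0.0]
ft_force: [0.1, -0.2, 0.2]
opening: 85.1
finger_force: 0.0
time: 2.1
position: [304.3, 521.7, 230.9]
ee_rot: [0.828, 0.56, -0.0, 0.0]
ft_force: [0.6, -0.4, 0.5]
opening: 85.2
finger_force: 0.0
time: 2.6
position: [373.7, 359.2, 231.1]
ee_rot: [0.828, 0.56, -0.0, 0.0]
ft_force: [0.0, 0.7, 0.9]
opening: 85.4
finger_force: 0.0
[-1.263  0.372  0.533  2.087 -0.274  0.75  -0.938] [[ 0.373  0.928 -0.   ]
 [ 0.928 -0.373 -0.   ]
 [-0.    -0.    -1.   ]]
[603.641  21.082 200.   ] [691.162 218.561 200.   ]
[591.075  16.654 300.   ] [671.925 199.079 300.   ]
[578.508  12.225 400.   ] [652.688 179.598 400.   ]
```

```bash
python3 -m jog '{"targets":[[[-0.039,0.0256,0,0],[-0.039,0.0256,0,0],[-0.039,0.0256,0,0],[-0.039,0.0256,0,0],[-0.039,0.0256,0,0]]]}'
python3 -m jog '{"targets":[[[0,0,0,0],[0,0,0,0],[0,0,0,0],[0,0,0,0],[0,0,0,0]]]}'
python3 - <<'E'
from h import *
m=arm.camera_model("wrist");im=arm.read_camera("wrist");cv2.imwrite("pics/w1.png",im)
import pickle;pickle.dump(m,open("w1.pkl","wb"))
u,v=pix("wrist",(470,197,98),m);print(u,v,im.shape)
M=np.float32([[4,0,-4*(u-50)],[0,4,-4*(v-50)]])
a=cv2.warpAffine(im,M,(400,400),flags=cv2.INTER_CUBIC)
cv2.imwrite("pics/w1c.png",np.hstack([a,cv2.resize(im,(400,400))]))
E
```

```text
time: 3.1
position: [419.4, 130.3, 231.3]
ee_rot: [0.828, 0.56, 0.0, -0.0]
ft_force: [0.1, -0.1, -0.1]
opening: 85.3
finger_force: 0.0
time: 3.6
position: [419.4, 133.5, 231.2]
ee_rot: [0.828, 0.561, -0.0, -0.0]
ft_force: [-1.1, -0.5, -0.5]
opening: 85.6
finger_force: 0.0
282.0634307039404 99.97328781546 (384, 512, 3)
```

View pics/w1c.png

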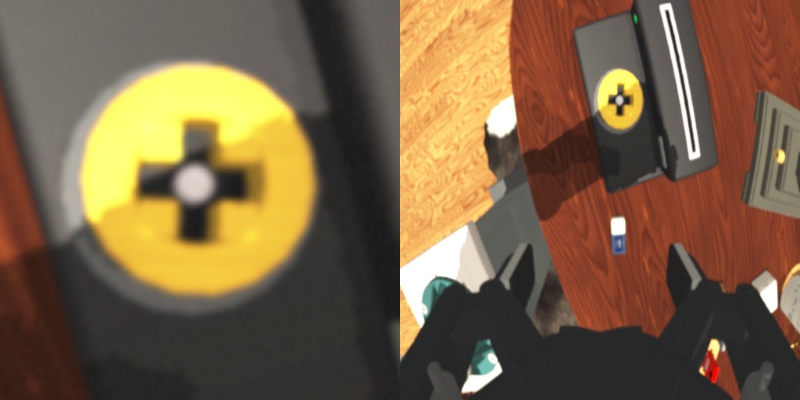

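The hub fills the crop, centred at about (199,181). Its cross arm tips are at left (138,186), right (262,181), top (200,122) and bottom (196,242).

Run:
```python
from h import *
import pickle;m=pickle.load(open("w1.pkl","rb"));im=cv2.imread("pics/w1.png")
u0,v0=282.0634-50,99.9733-50
f=lambda x,y:at("wrist",(u0+x/4,v0+y/4),98,m)[:2]
L,Rr,T,B=f(138,186),f(262,181),f(200,122),f(196,242)
ang=lambda d:np.degrees(np.arctan2(d[1],d[0]))
print("tips ctr",(L+Rr)/2,(T+B)/2,np.hypot(*(Rr-L)),np.hypot(*(B-T)),ang(Rr-L)%90,ang(T-B)%90)
print("circle",(f(80,180)+f(317,180))/2,(f(199,62)+f(199,298))/2,np.hypot(*(f(317,180)-f(80,180))))
# orthorectify hub: 0.2mm/px, 300px
g=np.arange(-32,32,.2);c=np.array([470,197]);X=np.array([[pix("wrist",(c[0]+x,c[1]+y,98),m) for y in g] for x in g],np.float32)
o=cv2.remap(im,X[...,0],X[...,1],cv2.INTER_CUBIC);h=cv2.cvtColor(o,cv2.COLOR_BGR2HSV)
y=((h[...,1]>110)&(h[...,2]>60)).astype(np.uint8)*255
y=cv2.morphologyEx(y,cv2.MORPH_OPEN,np.ones((5,5)))
cs,_=cv2.findContours(y,cv2.RETR_EXTERNAL,cv2.CHAIN_APPROX_NONE);k=max(cs,key=cv2.contourArea)
(a,b),r=cv2.minEnclosingCircle(cv2.convexHull(k));M=cv2.moments(k);print("seg",c+.2*np.array([b-160,a-160]),r*.2,"mom",c+.2*np.array([M['m01']/M['m00']-160,M['m10']/M['m00']-160]),np.sqrt(M['m00']/np.pi)*.2)
# 4-fold phase of dark in annulus 9..13.5
gy=cv2.cvtColor(o,cv2.COLOR_BGR2GRAY).astype(float)
I,J=np.mgrid[:len(g),:len(g)];P0=np.array([b,a])
dx=(I-P0[0])*.2;dy=(J-P0[1])*.2;rr=np.hypot(dx,dy);th=np.arctan2(dy,dx);k=(rr>8)&(rr<13.5)
w=(h[...,2]<110)[k]
print("phase",np.degrees(np.angle(np.sum(w*np.exp(4j*th[k]))))/4, "y tool ang",-21.9)
dk=(rr<17)&(h[...,2]<110);print("dark ctr",c+.2*np.array([I[dk].mean()-160,J[dk].mean()-160]))
```

```text
tips ctr [471.48974277 200.61497209] [471.13491297 201.0774347 ] 28.477905808292995 27.916690424467756 71.57668439199755 66.57170051087978
circle [471.69626508 201.62892797] [471.61474748 201.50898495] 54.4629623879651
seg [471.67499084 201.45469666] 27.507928466796876 mom [471.69922322 201.29863603] 26.951850750265397
phase -22.922686213981937 y tool ang -21.9
dark ctr [470.39248826 199.82464789]
```

Hub measured at about (471.6, 201.4), radius 27.3 (27 expected), with its arms at about -21°, nearly parallel to the key. Moving to the stand.

```bash
python3 -m jog '{"targets":[[[-0.0324,0.0223,0,0],[-0.0324,0.0223,0,0],[-0.0324,0.0223,0,0],[-0.0324,0.0223,0,0],[-0.0324,0.0223,0,0]]]}'
python3 -m jog '{"targets":[[[-0.0324,0.0223,0,0],[-0.0324,0.0223,0,0],[-0.0324,0.0223,0,0],[-0.0324,0.0223,0,0],[-0.0324,0.0223,0,0]]]}'
python3 -m jog '{"targets":[[[0,0,0,0],[0,0,0,0],[0,0,0,0],[0,0,0,0],[0,0,0,0]]]}'
python3 - <<'E'
from h import *
m=arm.camera_model("wrist");im=arm.read_camera("wrist");cv2.imwrite("pics/w2.png",im)
import pickle;pickle.dump(m,open("w2.pkl","wb"))
print(arm.state()["joints"])
u,v=pix("wrist",(520,-216,92),m);print(u,v)
M=np.float32([[4,0,-4*(u-50)],[0,4,-4*(v-50)]])
a=cv2.warpAffine(im,M,(400,400),flags=cv2.INTER_CUBIC)
cv2.imwrite("pics/w2c.png",np.hstack([a,cv2.resize(im,(400,400))]))
E
```

```text
time: 4.15
position: [463.0, -60.5, 231.3]
ee_rot: [0.828, 0.561, 0.0, -0.0]
ft_force: [1.0, 0.6, 0.3]
opening: 85.5
finger_force: 0.0
time: 4.65
position: [506.3, -252.4, 231.0]
ee_rot: [0.828, 0.561, 0.0, -0.0]
ft_force: [0.5, 0.6, -0.2]
opening: 85.8
finger_force: 0.0
time: 5.15
position: [505.8, -250.1, 231.2]
ee_rot: [0.828, 0.561, 0.0, -0.0]
ft_force: [-0.3, -0.3, 0.5]
opening: 85.3
finger_force: 0.0
[-0.05954151  0.44670241  0.60032306  1.9933589  -0.34683902  0.80288897
  0.35941884]
256.9593233771205 143.2066608914899
```

View pics/w2c.png

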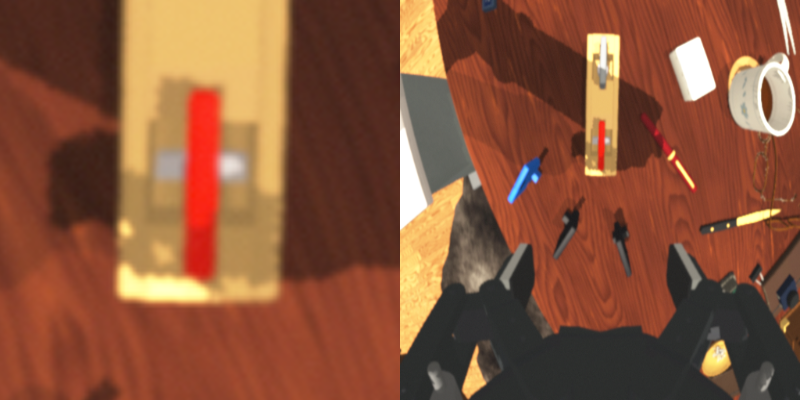

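The red handle runs from crop (204,90) to (200,278), seen almost from straight above. The other black and blue key-like pieces lie clear of it on the table.

Run:
```python
from h import *
import pickle;m=pickle.load(open("w2.pkl","rb"));im=cv2.imread("pics/w2.png")
def ortho(c,z,S=32):
    g=np.arange(-S,S,.2);X=np.array([[pix("wrist",(c[0]+x,c[1]+y,z),m) for y in g] for x in g],np.float32)
    return cv2.remap(im,X[...,0],X[...,1],cv2.INTER_CUBIC)
c=np.array([520,-216]);o=ortho(c,92);b,g,r=[o[...,i].astype(int) for i in range(3)]
y=((r>150)&(g<55)&(b<60)).astype(np.uint8)*255
cs,_=cv2.findContours(y,cv2.RETR_EXTERNAL,cv2.CHAIN_APPROX_NONE);k=max(cs,key=cv2.contourArea)
rc=cv2.minAreaRect(k);bx=cv2.boxPoints(rc);P=c+.2*(bx[:,::-1]-160);print(P.round(1),P.mean(0),np.array(rc[1])*.2)
e=[P[1]-P[0],P[2]-P[1]];print([np.degrees(np.arctan2(d[1],d[0])) for d in e])
u0,v0=256.959-50,143.207-50
f=lambda x,y,z:at("wrist",(u0+x/4,v0+y/4),z,m)[:2]
a,b=f(204,90,92),f(200,278,92);print("hand",a,b,(a+b)/2,np.hypot(*(a-b)))
a,b=f(118,300,50),f(280,300,50);print("stand end",a,b,(a+b)/2,np.degrees(np.arctan2(*(b-a)[::-1])),np.hypot(*(a-b)))
# stem well centre at z=50
print("well",(f(149,170,50)+f(256,170,50))/2,(f(205,122,50)+f(205,222,50))/2)
s=arm.state();Rm=R.from_quat(s["ee_rot"]).as_matrix();print("dtool",Rm.T@(np.array([*P.mean(0),65])-s["position"]),s["position"])
```

```text
[[ 516.  -234.2]
 [ 510.2 -231.7]
 [ 527.4 -191.5]
 [ 533.2 -194. ]] [ 521.69137919 -212.85344791] [43.77756348  6.3027092 ]
[np.float64(156.8014106247171), np.float64(66.80140874883891)]
hand [ 530.57321032 -192.12326147] [ 513.0106628  -233.44937201] [ 521.79193656 -212.78631674] 44.903123356454536
stand end [ 486.97648076 -237.54450541] [ 528.58958305 -254.21796465] [ 507.7830319  -245.88123503] -21.834895549587895 44.82917046748773
well [ 522.05687332 -212.81329589] [ 522.44895531 -213.65441316]
dtool [ 40.70640537   0.86633001 166.30854245] [ 505.78959782 -250.43295417  231.28652176]
```

```bash
python3 -m jog '{"targets":[[[0.0204,0.0005,0,0],[0.0204,0.0005,0,0],[0,0,0.03,0],[0,0,0.03,0],[0,0,0.03,0]]]}'
python3 -m jog '{"targets":[[[0,0,0.0215,0],[0,0,0.0215,0],[0,0,0.0215,0],[0,0,0.0215,0],[0,0,0,0]]]}'
python3 -m jog '{"targets":[[[0,0,0,0],[0,0,0,0],[0,0,0,0],[0,0,0,0],[0,0,0,0]]]}'
python3 -c "
from h import *
cv2.imwrite('pics/w3.png',cv2.resize(arm.read_camera('wrist'),None,fx=1.2,fy=1.2))"
```

```text
time: 5.7
position: [522.4, -213.2, 140.7]
ee_rot: [0.828, 0.561, 0.0, 0.0]
ft_force: [-0.0, -0.3, -0.4]
opening: 85.4
finger_force: 0.0
time: 6.2
position: [520.3, -212.8, 53.2]
ee_rot: [0.828, 0.56, -0.001, -0.002]
ft_force: [-0.4, -0.4, -0.8]
opening: 85.3
finger_force: 0.0
time: 6.7
position: [522.2, -214.3, 55.9]
ee_rot: [0.828, 0.56, 0.0, 0.0]
ft_force: [-0.2, -0.2, 0.1]
opening: 85.3
finger_force: 0.0
```

View pics/w3.png

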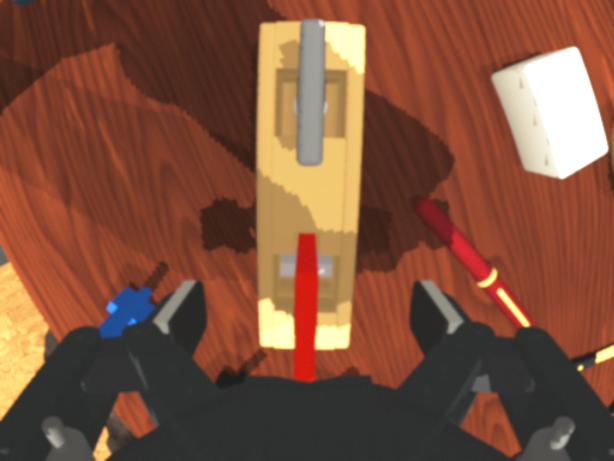

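The red handle sits between the open pads (picture x≈306), and the gripper is aligned. Closing and lifting.

```bash
python3 -m jog '{"targets":[[[0,0,0,0],[0,0,0,0],[0,0,0,0],[0,0,0,0],[0,0,0,0]]]}' 1
python3 -m jog '{"targets":[[[0,0,0,0],[0,0,0,0],[0,0,0,0],[0,0,0,0],[0,0,0,0]]]}'
python3 -m jog '{"targets":[[[0,0,-0.01,0],[0,0,-0.015,0],[0,0,-0.015,0],[0,0,-0.015,0],[0,0,-0.015,0]]]}'
python3 -m jog '{"targets":[[[0,0,-0.015,0],[0,0,-0.015,0],[0,0,-0.015,0],[0,0,-0.015,0],[0,0,0,0]]]}'
python3 -m jog '{"targets":[[[0,0,0,0],[0,0,0,0],[0,0,0,0],[0,0,0,0],[0,0,0,0]]]}'
```

```text
time: 7.25
position: [521.8, -214.2, 55.3]
ee_rot: [0.829, 0.56, -0.0, -0.0]
ft_force: [-0.5, -0.7, -0.1]
opening: 12.2
finger_force: 0.0
time: 7.75
position: [521.9, -214.3, 55.3]
ee_rot: [0.829, 0.56, 0.0, 0.0]
ft_force: [0.8, -0.1, 0.3]
opening: 6.8
finger_force: 58.5
time: 8.25
position: [522.0, -214.3, 127.2]
ee_rot: [0.829, 0.56, 0.0, 0.0]
ft_force: [-0.2, 0.1, 0.4]
opening: 7.9
finger_force: 58.5
time: 8.75
position: [523.2, -215.0, 187.6]
ee_rot: [0.829, 0.56, 0.001, 0.002]
ft_force: [0.1, -0.2, -0.8]
opening: 6.9
finger_force: 58.5
time: 9.25
position: [521.6, -214.2, 184.9]
ee_rot: [0.829, 0.56, -0.0, -0.0]
ft_force: [-0.5, 0.4, -0.6]
opening: 7.6
finger_force: 58.5
```

```bash
python3 -m jog '{"targets":[[[0.031,-0.02,0,0],[0.031,-0.02,0,0],[0.031,-0.02,0,0],[0.031,-0.02,0,0],[0.031,-0.02,0,0]]]}'
python3 -m jog '{"targets":[[[0.031,-0.02,0,0],[0.031,-0.02,0,0],[0.031,-0.02,0,0],[0.031,-0.02,0,0],[0.031,-0.02,0,0]]]}'
python3 -m jog '{"targets":[[[0,0,0,0],[0,0,0,0],[0,0,0,0],[0,0,0,0],[0,0,0,0]]]}'
cat > hub.py <<'E'
from h import *
import sys
m=arm.camera_model("wrist");im=arm.read_camera("wrist");n=sys.argv[1]
def ortho(c,z,S=32):
    g=np.arange(-S,S,.2);X=np.array([[pix("wrist",(c[0]+x,c[1]+y,z),m) for y in g] for x in g],np.float32)
    return cv2.remap(im,X[...,0],X[...,1],cv2.INTER_CUBIC)
c=np.array([471.6,201.4]);o=ortho(c,98)
cv2.imwrite(f"pics/{n}.png",np.hstack([cv2.resize(o,(384,384)),im[:,64:448]]))
h=cv2.cvtColor(o,cv2.COLOR_BGR2HSV)
y=((h[...,0]>18)&(h[...,0]<35)&(h[...,1]>120)&(h[...,2]>60)).astype(np.uint8)*255;y=cv2.morphologyEx(y,cv2.MORPH_OPEN,np.ones((5,5)))
cs,_=cv2.findContours(y,cv2.RETR_EXTERNAL,cv2.CHAIN_APPROX_NONE);k=max(cs,key=cv2.contourArea)
(a,b),r=cv2.minEnclosingCircle(cv2.convexHull(k));M=cv2.moments(k);print("seg",c+.2*np.array([b-160,a-160]),r*.2,"mom",c+.2*np.array([M['m01']/M['m00']-160,M['m10']/M['m00']-160]),np.sqrt(M['m00']/np.pi)*.2)
I,J=np.mgrid[:320,:320]
dx=(I-b)*.2;dy=(J-a)*.2;rr=np.hypot(dx,dy);th=np.arctan2(dy,dx)
for lo,hi in((8,12),(10,13.5)):
  k=(rr>lo)&(rr<hi);w=(y[k]==0)
  print("phase",np.degrees(np.angle(np.sum(w*np.exp(4j*th[k]))))/4)
q=R.from_quat(arm.state()["ee_rot"]).as_matrix();print("tool y",np.degrees(np.arctan2(q[1,1],q[0,1])))
E
python3 hub.py w4
```

```text
time: 9.75
position: [486.5, -31.9, 185.3]
ee_rot: [0.829, 0.56, 0.0, 0.0]
ft_force: [0.2, -0.0, -1.2]
opening: 7.6
finger_force: 58.5
time: 10.25
position: [451.5, 149.4, 185.4]
ee_rot: [0.829, 0.56, 0.0, 0.0]
ft_force: [0.2, -0.3, 0.0]
opening: 7.2
finger_force: 58.5
time: 10.75
position: [452.1, 146.7, 185.4]
ee_rot: [0.829, 0.559, 0.0, 0.0]
ft_force: [0.9, 0.1, -0.9]
opening: 7.4
finger_force: 58.5
seg [471.6561615  201.51029053] 27.090856933593752 mom [471.6876604  201.39575738] 26.501901136796473
phase -23.301893446498124
phase -22.840094847143142
tool y -22.02317880667274
```

View pics/w4.png

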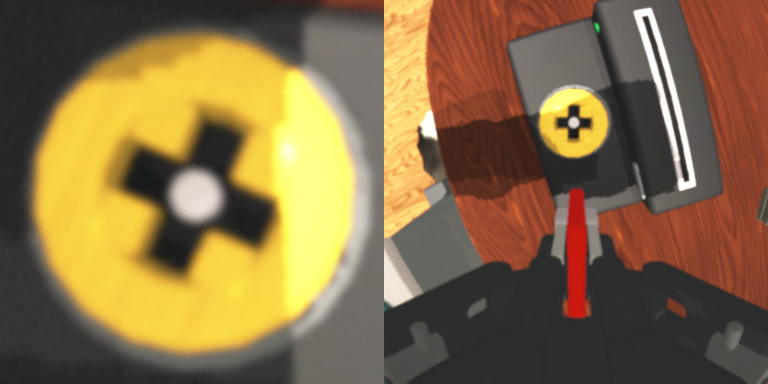

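Hub re-measured at (471.65, 201.45), arms at -23° against the key at about -22.4°, so no turn is needed. Moving over it.

```bash
python3 -m jog '{"targets":[[[0.0142,-0.0005,0,0],[0.0142,-0.0005,0,0],[0.0142,-0.0004,0,0],[0.0142,-0.0004,0,0],[0,0,0,0]]]}'
python3 -m jog '{"targets":[[[0,0,0.01,0],[0,0,0.01,0],[0,0,0.005,0],[0,0,0,0],[0,0,0,0]]]}'
python3 -m jog '{"targets":[[[0,0,0,0],[0,0,0,0],[0,0,0,0],[0,0,0,0],[0,0,0,0]]]}'
python3 - <<'E'
from h import *
im=[arm.read_camera(n) for n in("wrist","scene","top")]
P=np.array([arm.state()["position"]]);print(P)
c=lambda i,x,y,w,h:cv2.resize(i[y:y+h,x:x+w],(400,300),interpolation=cv2.INTER_CUBIC)
cv2.imwrite("pics/w5.png",np.vstack([np.hstack([c(im[0],0,0,512,384),c(im[0],176,150,160,120)]),np.hstack([c(im[1],120,130,80,60),c(im[2],145,170,80,60)])]))
E
```

```text
time: 11.3
position: [472.6, 204.8, 185.2]
ee_rot: [0.827, 0.562, 0.001, 0.0]
ft_force: [0.2, 0.1, -1.0]
opening: 7.4
finger_force: 58.5
time: 11.8
position: [471.2, 200.7, 160.1]
ee_rot: [0.829, 0.56, -0.0, 0.0]
ft_force: [-0.7, -0.2, -1.0]
opening: 7.3
finger_force: 58.5
time: 12.3
position: [471.4, 201.4, 160.4]
ee_rot: [0.828, 0.56, 0.0, 0.0]
ft_force: [-0.2, -0.1, -1.7]
opening: 7.4
finger_force: 58.5
[[471.35734852 201.39708946 160.33113875]]
```

View pics/w5.png

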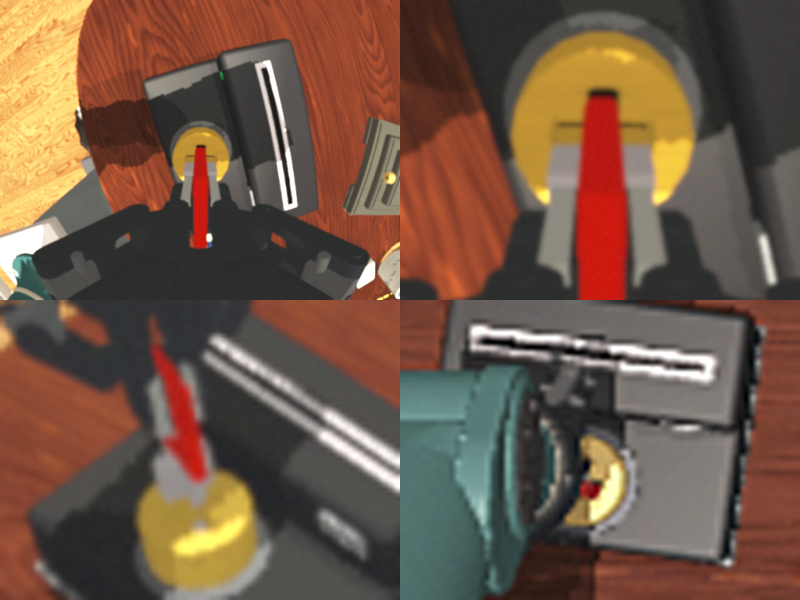

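The close-up shows the key stem over the cross, with its arms centred at x≈604 and the key at x≈602. Trimming by 1 mm and easing down.

```bash
python3 -m jog '{"targets":[[[-0.001,0.0005,0.004,0],[0,0,0.004,0],[0,0,0.002,0],[0,0,0.002,0],[0,0,0,0]]]}'
python3 -m jog '{"targets":[[[0,0,0.002,0],[0,0,0.002,0],[0,0,0.001,0],[0,0,0,0],[0,0,0,0]]]}'
python3 -c "
from rig import arm;print(arm.state()['ft_force'],arm.state()['ft_torque'],arm.state()['position'])"
```

```text
time: 12.95
position: [471.2, 200.2, 147.9]
ee_rot: [0.829, 0.56, -0.0, -0.0]
ft_force: [-0.1, -0.0, -1.3]
opening: 7.2
finger_force: 58.5
time: 13.45
position: [471.5, 200.2, 143.3]
ee_rot: [0.829, 0.56, -0.0, 0.0]
ft_force: [-0.4, -0.1, -1.4]
opening: 7.3
finger_force: 58.5
[-0.41438096 -0.09315413 -1.36992637] [ 0.00713549 -0.03898797  0.05565509] [471.45508952 200.23604815 143.29850739]
```

No resistance 4 mm below the mouth, so it has entered. Continuing.

```bash
python3 -m jog '{"targets":[[[0,0,0.002,0],[0,0,0.002,0],[0,0,0.002,0],[0,0,0,0],[0,0,0,0]]]}'
python3 -m jog '{"targets":[[[0,0,0.002,0],[0,0,0.002,0],[0,0,0.002,0],[0,0,0,0],[0,0,0,0]]]}'
python3 -m jog '{"targets":[[[0,0,0.002,0],[0,0,0.002,0],[0,0,0.001,0],[0,0,0,0],[0,0,0,0]]]}'
```

```text
time: 13.95
position: [471.4, 200.2, 137.2]
ee_rot: [0.829, 0.56, -0.0, 0.0]
ft_force: [-0.1, 1.0, -0.0]
opening: 7.0
finger_force: 58.5
time: 14.45
position: [471.6, 200.3, 131.5]
ee_rot: [0.829, 0.56, 0.0, -0.0]
ft_force: [-0.6, 0.2, 4.1]
opening: 7.5
finger_force: 59.3
time: 14.95
position: [471.6, 200.3, 126.5]
ee_rot: [0.829, 0.56, 0.0, -0.0]
ft_force: [-0.8, -0.1, 5.7]
opening: 7.0
finger_force: 59.4
```

```bash
python3 -m jog '{"targets":[[[0,0,0.002,0],[0,0,0.002,0],[0,0,0,0],[0,0,0,0],[0,0,0,0]]]}'
python3 -m jog '{"targets":[[[0,0,0.001,0],[0,0,0.001,0],[0,0,0,0],[0,0,0,0],[0,0,0,0]]]}'
python3 -m jog '{"targets":[[[0,0,0.001,0],[0,0,0,0],[0,0,0,0],[0,0,0,0],[0,0,0,0]]]}'
```

```text
time: 15.45
position: [471.7, 200.3, 122.6]
ee_rot: [0.829, 0.56, 0.0, -0.0]
ft_force: [-1.1, 0.3, 7.8]
opening: 7.5
finger_force: 59.8
time: 15.95
position: [471.7, 200.3, 121.2]
ee_rot: [0.829, 0.56, 0.0, -0.0]
ft_force: [-2.8, -0.2, 13.3]
opening: 7.1
finger_force: 61.0
time: 16.45
position: [471.7, 200.3, 121.1]
ee_rot: [0.829, 0.56, 0.001, -0.001]
ft_force: [-5.0, -1.7, 22.7]
opening: 7.4
finger_force: 62.5
```

The shoulder has bottomed at TCP z 121.1 (121.3 predicted), with the force jumping above the 9 N spring load. Holding to confirm it is still, then handing in.

```bash
python3 -m jog '{"targets":[[[0,0,0,0],[0,0,0,0],[0,0,0,0],[0,0,0,0],[0,0,0,0]]]}'
python3 -c "
from rig import arm;print(arm.close_job())"
```

```text
time: 16.95
position: [471.8, 200.3, 121.1]
ee_rot: [0.829, 0.56, 0.0, -0.001]
ft_force: [-3.8, -1.8, 22.7]
opening: 7.3
finger_force: 62.5
the job is handed in; nothing more can be done
None
```

The job is handed in at 17 s with the red key meshed in the hub and held fully home (shoulder seated, about 23 N down); the grey key, box and eraser were not touched, though no verdict was returned.

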